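# Shut the tool chest and bolt its flap lid

### The arm

A 7-joint arm with a two-finger parallel gripper is mounted at the origin on the work surface. World frame = base frame: x ahead of the robot, y to its left, z up, the work surface at z = 0. Lengths are in m, angles in rad, forces in N, time in s.
With the tool pointing down it reaches from about 0.4 to 0.875 m from the base axis. Payload 19.3 kg.
Tool frame: the origin (TCP) lies at the very end of the fingers, on their centre line; the grasp point (between the pads) lies 19 mm behind it; z points along the fingers, y is the line along which they close (so a half turn about z gives the same grasp; the last joint's range is limited). The gripper opens to 85 mm and grips with 20 to 120 N. Pads are 22 mm wide; open, the fingers measure 114 mm over their backs; the gripper's body (76 mm by 85 mm) begins 54 mm behind the grasp point. The pads swing forward as they close: fully open they stand 13 mm farther back than shut.
Start: joints at [-1.387, 0.521, -0.036, 1.599, 0.021, 1.021, -0.113], TCP at [0.157, 0.605, 0.231] pointing down, gripper open.
Joint ranges: [-2.91, 2.91], [-0.3, 2.13], [-1.5, 1.42], [0.17, 2.43], [-1.26, 4.41], [0.16, 1.93], [-2.52, 2.52]. Speed limits (rad/s): [1.89, 1.89, 2.39, 2.39, 3.01, 3.01, 3.01].

### API

Orientations are given as [roll, pitch, yaw] about the fixed x, y, z axes, in that order (R = Rz(yaw) Ry(pitch) Rx(roll)).
In Python, from workcell import bot gives the robot as it stands.
- The arm moves only by the tool jog_arm, never from a script. Its argument "motion" is a list of rows, each a list of 5 numbers: the shift along the tool's x, y, z scaled (see below), then the turn about the tool's z scaled (see below), then the opening, from 0 (shut) to 1 (fully open). A call has 1 to 12 rows; each row shifts and turns the commanded pose from where the row before left it, along the tool's axes as they then stand; what a row does not reach is not made up. The controller multiplies each number of a shift by 30 mm and each number of a turn by 0.08 rad. A row lasts 1/10 s, in which the tool goes at most 50 mm and 8.59 degrees, less where a joint would pass 70% of its speed; a pose out of reach is approached as far as the arm can. A call with a number of a shift or a turn outside -1 to 1 is refused whole. A call with a gripper value outside its range is refused whole. The fingers move at their own pace and stop on an object; "newtons" is the grip in N (left out, the last holds). Time passes only in rows, so rows that do not move let the fingers close. It gives the time, the measured TCP pose, the force, the opening and the grip force at its end, in the units of the state.
- bot.observe(): the state, without advancing time (a new reading comes with each control period).
- bot.grab_frame(name): name is "side" or "top" or "wrist"; returns a dict with "pixels" (420x560x3 uint8, red, green, blue), "fovy" (degrees; the focal length in pixels is half the picture's height over the tangent of half this angle, whatever the lens; pixels are square), "cx", "cy" (the principal point, pixels), "rvec" (rotation vector, rad) and "tvec" (3), from world to camera coordinates, as OpenCV has them; the wrist camera has in their place "mount" (4x4, takes a point from camera to tool coordinates, whose origin is the TCP and whose axes are the flange's). Camera axes: x right, y down, z forward; pixel columns grow to the right and rows downward; lengths in m; the calibration is good to about 2 mm. A picture is of the moment at which its call begins: read the wrist's pose just before it. There is no depth.
- bot.job_done(): hands the job in; it is judged then, once.
The state is a dict: "clock": time; "qpos": joint angles; "qd": joint speeds; "joint_efforts": joint torques, N m; "position": TCP position; "tool_rot": TCP orientation; "force": force on the tool from outside, world axes, zero at the start; "moment": the same for the moment, N m; "grip_width": finger opening in m; "finger_force": force on a finger pad.
Only numpy, scipy, OpenCV 4.12 (cv2) and the standard library are available. Lean on these libraries where they do the work, as an engineer would, in place of code of your own. Each camera call takes 0.05 s, during which the arm holds its last target. There are 200 camera calls.

### The job

Shut and bolt the tool chest: press its flap lid, which stands ajar, down until it is shut, push the knob of the bolt along its slot until the bolt is fully home in the keeper, then push the knob over sideways into the locking notch until its arm lies down against the end of the notch, so that the bolt cannot work back. It is all pushing and pressing with the fingertips: do not lift the lid further open, and leave everything else on the chest and the bench where it stands.

Things in the scene. Friction and masses are not known exactly. Their poses are not given: they have to be found in the camera images.
- chest: Shallow wooden tool chest fixed on the bench, 280 (its x) x 400 (its y) x 110 mm high. Origin: centre of its underside, z up. Its top, 110 mm above the bench, is a fixed part from y = +62 to +200 mm and a flap lid from y = -180 to +60 mm, both bare plywood. The bolt lies along y at x = 0, shoots towards +y, and its knob is locked by pushing it over towards +x.
- lid (a joint): Flap lid, 280 x 238 x 15 mm, hinged along x at chest y = -180 mm, 95 mm above the bench (the lid's underside). 0 = shut, flush with the fixed part; positive (rad) = free edge raised. The stiff hinge stays where it is left; 2 to 8 N pressed down near the free edge shuts it.
- lid_press (a point): A bare place to press the lid, on its upper face: chest x = -90, y = +35 mm when shut (25 mm from the free edge). The lid is bare wherever it is more than 30 mm from the bolt's line x = 0.
- bolt (a joint): Slide of the steel tower bolt on the lid, m along chest +y: 0 = drawn back, 0.060 = fully home against its stop, nose through the keeper (possible only with the lid shut). About 3 N slides it; it stays where it is left. Rod 14 mm thick, axis 14 mm above the lid; its barrel covers chest y -85 to +50 mm, top 27 mm above the lid, on a plate 50 mm wide.
- handle (a joint): Turn of the bolt's arm about the bolt's axis, rad: 0 = upright in the long slot on top of the barrel (0.15 play either way), 1.4 = lying over towards chest +x at the end of the locking notch. The slot is L-shaped: its cross leg opens towards +x at the home end only, so the arm goes over only with the bolt within 3 mm of home. 1 to 2 N at the knob turns it; it stays where left.
- knob (a point): Centre of the red ball knob, 20 mm in diameter, on a steel stem 9 mm thick, 44 mm from the bolt's axis. Upright on the shut lid it is 58 mm above the lid's face, at chest x = 0, y = -60 mm plus the bolt's slide; locked, it lies at chest x = +43 mm, 21 mm above the lid's face.
- keeper_mouth (a point): Middle of the opening of the keeper, a steel staple 27 mm wide on the fixed part of the top, chest x = 0, y = +84 mm, 14 mm above the top. The staple rises 28 mm.
- red_jar: Blue jar with red cap, 60 mm across, 75 mm high, on the fixed part of the chest's top near chest x = -85, y = +150 mm; origin at its foot. Leave alone.
- offcut: Wooden offcut 35 x 90 x 22 mm on the fixed part of the chest's top near chest x = +90, y = +146 mm; origin under its centre. Leave alone.
- tin: Open tan biscuit tin, 100 mm across, 135 mm high, a flat stick standing in it to 205 mm; beside the chest on the bench. Origin at its foot. Leave alone.
- spray: Black spray bottle with white head, 72 mm across, 222 mm high, beside the chest on the bench. Origin at its foot. Leave alone.
- driver: Screwdriver lying on the bench at the front right. Leave alone.
- pliers: Blue-handled pliers, 160 mm long, lying on the bench at the front left. Leave alone.

How it is judged:
By the outcome, as a careful person would: the job done as asked, in the order asked, and still so for the second after the job is handed in, with the robot touching nothing.
It also fails if it takes over 51 s, if anything falls off the work surface, if the arm or the gripper's body presses on something with over 40 N, if the wrist force passes 120 N, or if a joint passes its speed limit or range.

## Working session

There is one attempt and no reset: what is moved stays moved. The work goes in short steps, Python scripts to look and compute and a tool call to move; the robot and the scene stay as the last step left them, time stands still between calls to the robot, and variables do not carry over. Pictures are saved under pics/ and viewed, at most 12 in all, crops included, and the job is handed in when it is done.

Besides the shell and the picture viewer there is one more tool, called after "Emit:" as name(argument=value, ...), one argument or row to a line, values as JSON. jog_arm: Moves the arm, as the interface text tells. Shifts and turns lie within -1 to 1; 1 stands for 30 mm of shift or 0.08 rad of turn. Its arguments: {"type":"object","properties":{"motion":{"type":"array","items":{"type":"array","items":{"type":"number"}}},"newtons":{"type":"number"}},"required":["motion"]}

```bash
mkdir -p pics
python3 - <<'E'
from workcell import bot
import cv2,pickle
s=bot.observe();print(s)
d={}
for n in("side","top"):
    f=bot.grab_frame(n);d[n]=f;cv2.imwrite(f"pics/{n}0.png",f["pixels"][:,:,::-1]);print(n,f["fovy"],f["cx"],f["cy"],f["rvec"],f["tvec"])
pickle.dump(d,open("f0.pkl","wb"))
E
```

```text
{'clock': 0.0, 'qpos': array([-1.38719172,  0.52203124, -0.03630277,  1.60001846,  0.02120801,
        1.02110256, -0.11282166]), 'qd': array([-0.0006143 , -0.00109148,  0.00051354, -0.00050797,  0.00092466,
        0.00137479, -0.00070353]), 'joint_efforts': array([ 6.39834707e-04, -9.27098966e+01,  1.98011622e+00, -3.69930482e+01,
        1.78173662e-02,  8.23011564e-03, -2.74391931e-05]), 'position': array([0.15689587, 0.60462692, 0.23071153]), 'tool_rot': array([-3.14042273e+00,  1.03630903e-04,  2.88773949e+00]), 'force': array([0.52957666, 0.34475032, 0.14031955]), 'moment': array([-0.02981274, -0.02551629,  0.01435382]), 'finger_force': 0.0, 'grip_width': 0.085654143616224}
side 52.48450956438392 287.4350001079566 205.05038731382254 [2.35955189 0.01158445 0.01296503] [-0.48924476  0.0669589   1.22743482]
top 44.11857191835158 278.59661754132685 214.4010256705971 [ 2.18115527 -2.20636269  0.08504537] [-0.00864026  0.47745973  1.67041364]
```

View pics/side0.png

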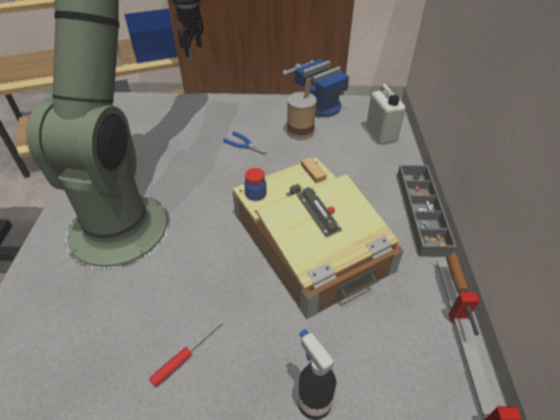

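View pics/top0.png

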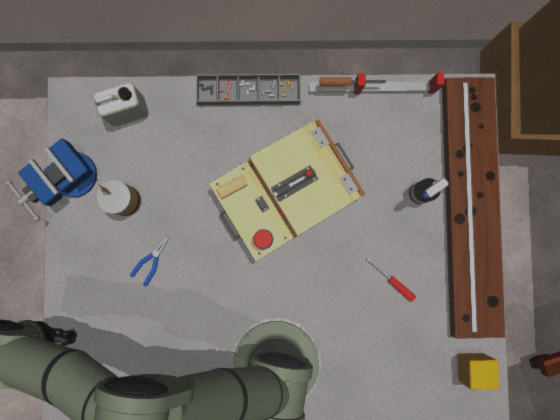

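The side and top views show the lid ajar. In the top view, chest +y runs lower-left (offcut ~(232,186), jar ~(263,239)) and the knob is at ~(310,174). In the side view the knob is at ~(331,210).

```bash
cat > h.py <<'E'
import numpy as np,cv2
def K(f):
    h=f["pixels"].shape[0];F=h/2/np.tan(np.radians(f["fovy"])/2)
    return np.array([[F,0,f["cx"]],[0,F,f["cy"]],[0,0,1.]])
def ray(f,u,v):
    R=cv2.Rodrigues(np.array(f["rvec"],float))[0];t=np.array(f["tvec"],float)
    d=R.T@np.linalg.inv(K(f))@[u,v,1];return -R.T@t,d/np.linalg.norm(d)
def onz(f,u,v,z):
    o,d=ray(f,u,v);return o+d*(z-o[2])/d[2]
def tri(f1,p1,f2,p2):
    A=[];b=[]
    for f,p in((f1,p1),(f2,p2)):
        o,d=ray(f,*p);P=np.eye(3)-np.outer(d,d);A.append(P);b.append(P@o)
    return np.linalg.lstsq(np.vstack(A),np.hstack(b),rcond=None)[0]
def proj(f,P):
    return cv2.projectPoints(np.array(P,float).reshape(-1,3),np.array(f["rvec"],float),np.array(f["tvec"],float),K(f),None)[0].reshape(-1,2)
def red(f,box,lo=60):
    p=f["pixels"].astype(int);m=((p[...,0]-np.maximum(p[...,1],p[...,2]))>lo)
    x0,y0,x1,y1=box;v,u=np.nonzero(m[y0:y1,x0:x1]);return u.mean()+x0,v.mean()+y0,len(u)
E
python3 - <<'E'
from h import *;import pickle
d=pickle.load(open("f0.pkl","rb"));s,t=d["side"],d["top"]
a=red(t,(295,160,325,190));b=red(s,(318,198,345,222));print(a,b)
k=tri(t,a[:2],s,b[:2]);print("knob",k,proj(t,k),proj(s,k))
a=red(t,(250,225,278,252));b=red(s,(242,166,270,186));print("cap",a,b,onz(t,*a[:2],.185),onz(s,*b[:2],.185))
A=cv2.resize(t["pixels"][110:270,195:375],None,fx=4.4,fy=3.75*4.4/4.4*1,interpolation=cv2.INTER_CUBIC)
A=cv2.resize(t["pixels"][112:268,200:370],None,fx=3.8,fy=3.8,interpolation=cv2.INTER_CUBIC)
B=cv2.resize(s["pixels"][150:310,225:410],None,fx=3.7,fy=3.7,interpolation=cv2.INTER_CUBIC)
cv2.imwrite("pics/ct.png",A[:,:,::-1]);cv2.imwrite("pics/cs.png",B[:,:,::-1])
E
```

```text
(np.float64(308.6333333333333), np.float64(172.63333333333333), 30) (np.float64(330.5), np.float64(209.5), 32)
knob [ 0.58908464 -0.10144434  0.1920563 ] [[308.63206548 172.07109808]] [[329.81543994 209.55934302]]
cap (np.float64(262.552), np.float64(238.588), 250) (np.float64(254.3640350877193), np.float64(174.51315789473685), 228) [0.39605912 0.03559057 0.185     ] [0.39979744 0.03074443 0.185     ]
```

View pics/ct.png

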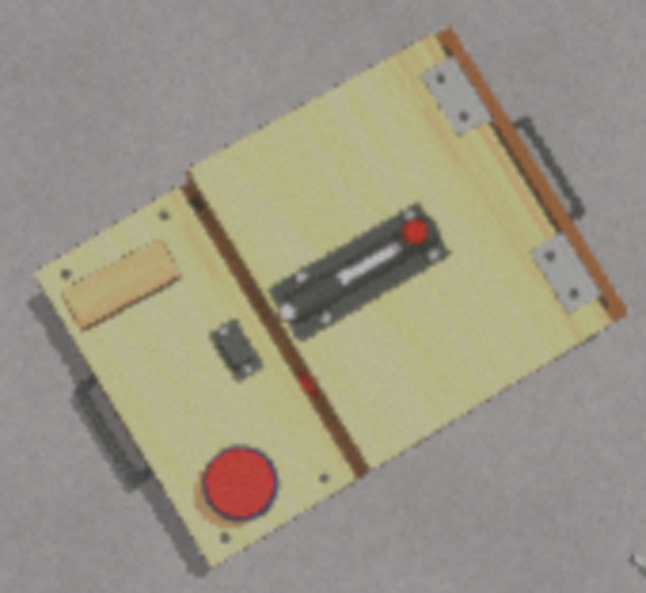

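View pics/cs.png

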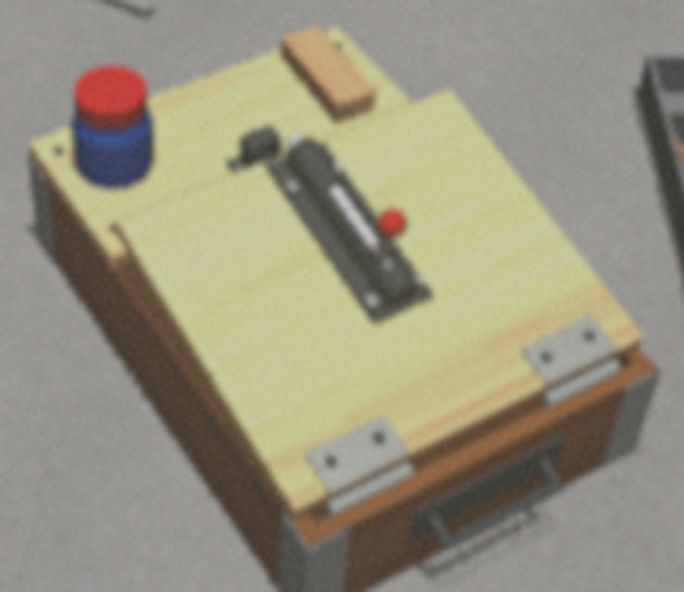

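The crops show the fixed top's corners (top crop: (37,275), (208,568), (357,475); side crop: (30,145), (343,32)), the bolt drawn back with its knob upright, and the lid raised slightly.

Run:
```python
from h import *;import pickle
d=pickle.load(open("f0.pkl","rb"));s,t=d["side"],d["top"]
T=lambda x,y:((x+.5)/3.8-.5+200,(y+.5)/3.8-.5+112)
S=lambda x,y:((x+.5)/3.7-.5+225,(y+.5)/3.7-.5+150)
src=[];dst=[]
for f,p,c,z in[(t,T(37,275),(.14,.2),.11),(t,T(208,568),(-.14,.2),.11),(t,T(357,475),(-.14,.062),.11),(t,T(186,184),(.14,.062),.11),
 (t,T(450,30),(.14,-.2),.095),(t,T(625,317),(-.14,-.2),.095),(s,S(30,145),(-.14,.2),.11),(s,S(343,32),(.14,.2),.11)]:
    src.append(c);dst.append(onz(f,*p,z)[:2])
src=np.array(src);dst=np.array(dst)
def fit(a,b):
    a0,b0=a.mean(0),b.mean(0);A,B=a-a0,b-b0
    y=np.arctan2((A[:,0]*B[:,1]-A[:,1]*B[:,0]).sum(),(A*B).sum());R=np.array([[np.cos(y),-np.sin(y)],[np.sin(y),np.cos(y)]])
    return y,b0-R@a0,R
for idx in (range(6),[0,1,2,3],range(8)):
    i=list(idx);y,c,R=fit(src[i],dst[i]);print(y,c);print(np.round(1e3*(dst-c-src@R.T),1).tolist())
C=lambda p:R.T@(np.array(p)[:2]-c)
k=np.array([.589,-.1014]);print("knob chest",C(k))
print("jar",C([.398,.033]),"base",C([0,0]))
# lid free edge corners triangulated
for pt,ps in[((190,172),(449,92)),((366,472),(118,228))]:
    P=tri(t,T(*pt),s,S(*ps));print("lid corner",C(P),P[2])
np.savez("pose.npz",y=y,c=c)
W=lambda x,y:c+R@[x,y]
for n,q in dict(press=(-.09,.035),knob0=(0,-.06),knob1=(0,0),keeper=(0,.084)).items():print(n,W(*q))
```

```text
0.5277958924290443 [ 0.55011415 -0.04107069]
[[-3.0, -3.2], [0.7, 1.5], [4.4, -0.0], [0.7, -5.2], [-2.4, 2.7], [-0.3, 4.2], [6.4, -6.4], [7.2, -7.5]]
0.5243476448758695 [ 0.55041458 -0.04303429]
[[-4.2, -1.1], [0.0, 2.7], [4.2, 1.4], [-0.1, -2.9], [-2.4, 5.4], [0.2, 6.1], [5.7, -5.2], [6.1, -5.4]]
0.5255073895978724 [ 0.55168664 -0.04288093]
[[-5.2, -1.3], [-1.1, 2.8], [2.9, 1.4], [-1.2, -3.2], [-3.8, 5.0], [-1.4, 6.0], [4.6, -5.1], [5.1, -5.6]]
knob chest [ 0.00292244 -0.06934139]
jar [-0.09488381  0.14273949] base [-0.45573599  0.31384969]
lid corner [0.13918307 0.05277653] 0.15231352620113717
lid corner [-0.13594768  0.05495264] 0.14337676321225995
press [ 0.45627256 -0.05775217]
knob0 [ 0.58178576 -0.0947851 ]
knob1 [ 0.55168664 -0.04288093]
keeper [0.50954787 0.02978491]
```

Emit:
jog_arm(
  motion=[
    [0,0,0,0.99,0],
    [0,0,0,0.99,0],
    [0,0,0,0.99,0],
    [0,0,0,0.99,0],
    [0,0,0,0.99,0],
    [0,0,0,0.99,0],
    [0,0,0,0.99,0],
    [0,0,0,0.99,0],
    [0,0,0,0.99,0],
    [0,0,0,0.99,0],
  ],
)

```text
clock: 1.1
position: [0.1569, 0.6048, 0.2309]
tool_rot: [-3.141, 0.001, 2.093]
force: [0.8, -0.2, -0.0]
grip_width: 0.0
finger_force: 0.0
```

Emit:
jog_arm(
  motion=[
    [-1,-0.1,0,0,0],
    [-1,-0.1,0,0,0],
    [-1,-0.1,0,0,0],
    [-1,-0.1,0,0,0],
    [-1,-0.1,0,0,0],
    [-1,-0.1,0,0,0],
    [-1,-0.1,0,0,0],
    [-1,-0.1,0,0,0],
    [-1,-0.1,0,0,0],
    [-1,-0.1,0,0,0],
    [-1,-0.1,0,0,0],
    [-1,-0.1,0,0,0],
  ],
)

```text
clock: 2.3
position: [0.3065, 0.2742, 0.2312]
tool_rot: [-3.141, -0.0, 2.096]
force: [0.0, -0.4, 0.3]
grip_width: 0.0003
finger_force: 0.0
```

Emit:
jog_arm(
  motion=[
    [-1,-0.1,0,0,0],
    [-1,-0.1,0,0,0],
    [-1,-0.1,0,0,0],
    [-1,-0.1,0,0,0],
    [-1,-0.1,0,0,0],
    [-1,-0.1,0,0,0],
    [-1,-0.1,0,0,0],
    [-1,-0.1,0,0,0],
    [-1,-0.1,0,0,0],
    [-1,-0.1,0,0,0],
    [-1,-0.1,0,0,0],
    [-1,-0.1,0,0,0],
  ],
)

```text
clock: 3.5
position: [0.4558, -0.0554, 0.2312]
tool_rot: [-3.141, -0.0, 2.096]
force: [1.2, 0.0, -0.1]
grip_width: -0.0
finger_force: 0.0
```

Emit:
jog_arm(
  motion=[
    [0,0,0.8,0,0],
    [0,0,0.8,0,0],
    [0,0,0.5,0,0],
    [0,0,0.3,0,0],
    [0,0,0.3,0,0],
    [0,0,0.3,0,0],
  ],
)

```text
clock: 4.1
position: [0.4557, -0.0539, 0.1412]
tool_rot: [3.141, -0.0, 2.096]
force: [-2.0, 2.6, 6.5]
grip_width: 0.0
finger_force: 2.5
```

Emit:
jog_arm(
  motion=[
    [0,0,0.3,0,0],
    [0,0,0.3,0,0],
    [0,0,0.2,0,0],
    [0,0,0.1,0,0],
    [0,0,0.1,0,0],
    [0,0,0,0,0],
  ],
)

```text
clock: 4.7
position: [0.4556, -0.0543, 0.1112]
tool_rot: [3.142, 0.0, 2.096]
force: [0.5, -0.4, 0.0]
grip_width: -0.0002
finger_force: 0.0
```

Emit:
jog_arm(
  motion=[
    [0,0,0.05,0,0],
    [0,0,0.05,0,0],
    [0,0,0,0,0],
  ],
)

```text
clock: 5.0
position: [0.4557, -0.0543, 0.1097]
tool_rot: [3.14, -0.0, 2.095]
force: [-11.5, 2.9, 43.4]
grip_width: -0.0
finger_force: 22.2
```

Emit:
jog_arm(
  motion=[
    [0,0,-0.2,0,0],
    [0,0,-1,0,0],
    [0,0,-1,0,0],
    [0,0,-1,0,0],
    [-1,0,0,0,0],
    [-1,0,0,0,0],
    [-1,0,0,0,0],
    [-1,0,0,0,0],
    [-0.7,0,0,0,0],
    [0,0,0,0,0],
  ],
)

```text
clock: 6.0
position: [0.5267, -0.179, 0.2042]
tool_rot: [-3.141, 0.002, 2.093]
force: [-0.4, -0.7, 0.7]
grip_width: -0.0001
finger_force: 0.0
```

Run:
```python
from workcell import bot
from h import *
s_=bot.observe();print(s_["position"],s_["clock"])
s=bot.grab_frame("side");t=bot.grab_frame("top");w=bot.grab_frame("wrist")
for n,f in(("s1",s),("t1",t),("w1",w)):cv2.imwrite(f"pics/{n}.png",f["pixels"][:,:,::-1])
A=np.hstack([cv2.resize(x,(400,300)) for x in(s["pixels"][130:310,200:440],t["pixels"][102:282,180:420])])
B=cv2.resize(w["pixels"],(400,300));A=np.vstack([A,np.hstack([B,0*B])]);cv2.imwrite("pics/m1.png",A[:,:,::-1])
print(w["mount"],w["fovy"])
a=red(t,(290,155,330,195));b=red(s,(310,195,350,230));print(a,b)
print(tri(t,a[:2],s,b[:2]),onz(t,*a[:2],.168),onz(s,*b[:2],.168))
```

```text
[ 0.52666241 -0.1790278   0.20419544] 6.0
[[ 3.51932127e-04 -9.60966277e-01 -2.76665305e-01  6.99258127e-02]
 [ 9.99999937e-01  3.52696295e-04  4.69985186e-05 -4.47077921e-04]
 [ 5.24148364e-05 -2.76665304e-01  9.60966340e-01 -1.43188146e-01]
 [ 0.00000000e+00  0.00000000e+00  0.00000000e+00  1.00000000e+00]] 61.292044165385164
(np.float64(303.5), np.float64(176.5), 32) (np.float64(326.0571428571429), np.float64(211.94285714285715), 35)
[ 0.58101247 -0.08762325  0.16907748] [ 0.57951293 -0.08768281  0.168     ] [ 0.5828056  -0.08636158  0.168     ]
```

View pics/m1.png

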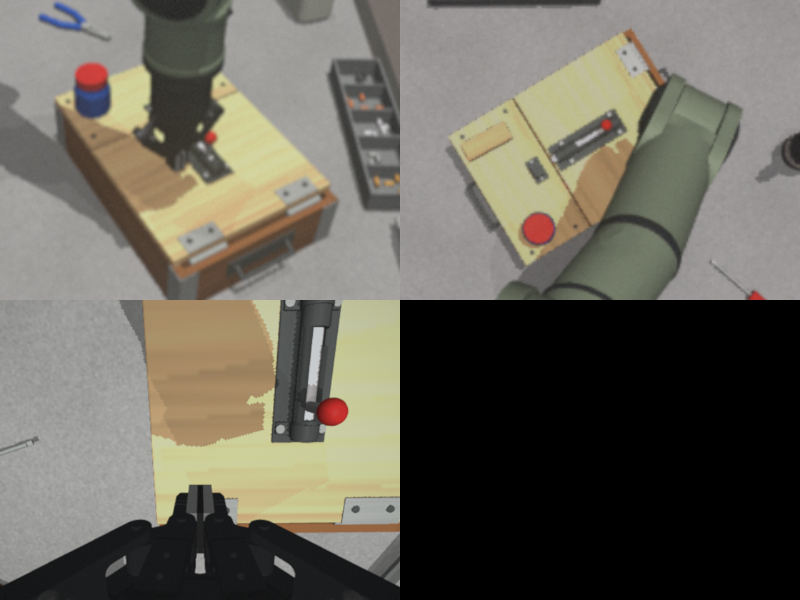

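The lid looks shut. In the wrist view the knob is at ~(465,157) full-res, upright, with the slot running up the image.

```bash
cat >> h.py <<'E'
from scipy.spatial.transform import Rotation as Ro
def wz(f,st,u,v,z):
    M=np.array(f["mount"]);R=Ro.from_euler("xyz",st["tool_rot"]).as_matrix()
    o=R@M[:3,3]+st["position"];d=R@M[:3,:3]@np.linalg.inv(K(f))@[u,v,1]
    return o+d*(z-o[2])/d[2]
E
python3 - <<'E'
from workcell import bot
from h import *
st=bot.observe();w=bot.grab_frame("wrist");P=np.load("pose.npz");y,c=P["y"],P["c"]
R=np.array([[np.cos(y),-np.sin(y)],[np.sin(y),np.cos(y)]]);C=lambda p:np.round(R.T@(p[:2]-c),4)
a=red(w,(420,120,520,200),60);k=wz(w,st,*a[:2],.168);print(a,k,C(k))
s=1.4
for n,q,z in[("slot top",(319,28),.137),("slot bot",(307,108),.137),("barrel endL",(293,137),.124),("barrel endR",(325,137),.124),("plateBL",(272,141),.112),("plateBR",(324,141),.112),("plate TL",(279,0),.112),("lid left edge top",(144,5),.11),("lid left edge bot",(153,190),.11)]:
    p=wz(w,st,q[0]*s,q[1]*s,z);print(n,C(p))
print("tcp",C(st["position"]))
E
```

```text
(np.float64(464.9602859412232), np.float64(157.46386020651312), 1259) [ 0.58204178 -0.08794611  0.168     ] [ 0.0037 -0.0542]
slot top [0.0007 0.0056]
slot bot [-0.0014 -0.0544]
barrel endL [-0.0056 -0.0816]
barrel endR [ 0.0232 -0.0816]
plateBL [-0.0207 -0.0882]
plateBR [ 0.0289 -0.0882]
plate TL [-0.0243  0.0312]
lid left edge top [-0.1362  0.028 ]
lid left edge bot [-0.1373 -0.1399]
tcp [-0.0891 -0.1021]
```

Emit:
jog_arm(
  motion=[
    [0,1,0,0,0],
    [0,1,0,0,0],
    [0,1,0,0,0],
    [0,0.07,0,0,0],
    [0,0,0.8,0,0],
    [0,0,0.8,0,0],
    [0,0,0.13,0,0],
    [0.6,0,0,0,0],
    [0,0,0,0,0],
  ],
)

```text
clock: 7.1
position: [0.5962, -0.1126, 0.1531]
tool_rot: [3.141, -0.001, 2.097]
force: [0.5, -0.5, -0.9]
grip_width: 0.0001
finger_force: 0.0
```

Emit:
jog_arm(
  motion=[
    [0.3,0,0,0,0],
    [0.3,0,0,0,0],
    [0.3,0,0,0,0],
    [0.3,0,0,0,0],
    [0.3,0,0,0,0],
    [0.3,0,0,0,0],
    [0,0,0,0,0],
  ],
)

```text
clock: 7.8
position: [0.5692, -0.0662, 0.1523]
tool_rot: [-3.141, -0.001, 2.097]
force: [-0.5, 0.9, -0.2]
grip_width: 0.0
finger_force: 0.0
```

Emit:
jog_arm(
  motion=[
    [0.15,0,0,0,0],
    [0.1,0,0,0,0],
    [0.1,0,0,0,0],
  ],
)

```text
clock: 8.1
position: [0.5645, -0.0587, 0.1524]
tool_rot: [3.142, 0.0, 2.095]
force: [1.4, -2.0, -0.4]
grip_width: 0.0
finger_force: 1.4
```

Run:
```python
from workcell import bot
from h import *
st=bot.observe();w=bot.grab_frame("wrist");P=np.load("pose.npz");y,c=P["y"],P["c"]
R=np.array([[np.cos(y),-np.sin(y)],[np.sin(y),np.cos(y)]]);C=lambda p:np.round(R.T@(p[:2]-c),4)
a=red(w,(150,50,420,420),60);k=wz(w,st,*a[:2],.168);print(a,C(k),C(st["position"]),st["force"])
cv2.imwrite("pics/w2.png",w["pixels"][:,:,::-1])
```

```text
(np.float64(278.00998003992015), np.float64(246.86327345309383), 2004) [ 0.002  -0.0001] [ 0.0032 -0.0201] [ 1.42021698 -2.03667803 -0.4231407 ]
```

View pics/w2.png

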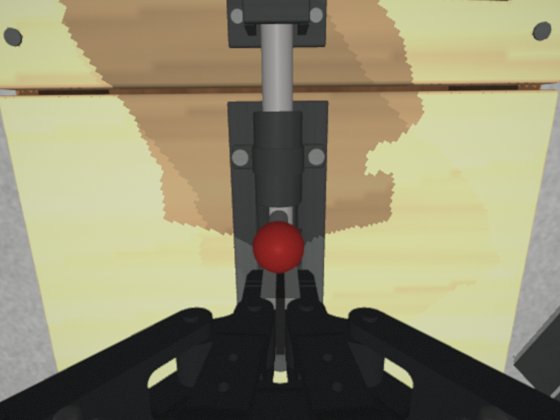

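The knob at (278,247) has been pushed along the slot and the nose is entering the keeper; a few mm remain.

Emit:
jog_arm(
  motion=[
    [0.1,0,0,0,0],
    [0.06,0,0,0,0],
    [0,0,0,0,0],
  ],
)

```text
clock: 8.45
position: [0.5636, -0.0574, 0.1529]
tool_rot: [3.14, 0.005, 2.094]
force: [11.9, -18.4, -7.5]
grip_width: 0.0001
finger_force: 10.9
```

Emit:
jog_arm(
  motion=[
    [0.05,0,0,0,0],
    [0,0,0,0,0],
  ],
)

```text
clock: 8.65
position: [0.5633, -0.0571, 0.153]
tool_rot: [3.14, 0.007, 2.093]
force: [14.4, -24.4, -8.8]
grip_width: -0.0
finger_force: 14.0
```

Emit:
jog_arm(
  motion=[
    [0.05,0,0,0,0],
    [0,0,0,0,0],
  ],
)

```text
clock: 8.85
position: [0.563, -0.0568, 0.1531]
tool_rot: [3.139, 0.009, 2.092]
force: [18.7, -28.5, -11.8]
grip_width: 0.0001
finger_force: 17.2
```

Emit:
jog_arm(
  motion=[
    [-0.3,0,0,0,0],
    [-0.4,0,0,0,0],
    [0,-0.8,0,0,0],
    [0,-0.9,0,0,0],
    [0.7,0,0,0,0],
    [0.6,0,0,0,0],
    [0,0,0,0,0],
  ],
)

```text
clock: 9.55
position: [0.5066, -0.06, 0.1523]
tool_rot: [-3.141, -0.002, 2.098]
force: [-0.9, 0.2, 1.1]
grip_width: -0.0002
finger_force: 0.0
```

```bash
cat > look.py <<'E'
import sys
from workcell import bot
from h import *
st=bot.observe();w=bot.grab_frame("wrist");P=np.load("pose.npz");y,c=P["y"],P["c"]
R=np.array([[np.cos(y),-np.sin(y)],[np.sin(y),np.cos(y)]]);C=lambda p:np.round(R.T@(p[:2]-c),4)
a=red(w,(120,50,520,420),60);k=wz(w,st,*a[:2],float(sys.argv[2]));print(a,C(k),C(st["position"]),st["position"][2],st["force"],st["clock"])
cv2.imwrite(sys.argv[1],w["pixels"][:,:,::-1])
E
python3 look.py pics/w3.png .168
```

```text
(np.float64(396.9801026957638), np.float64(295.43324775353017), 1558) [-0.0011  0.0071] [-0.0476  0.0078] 0.1522777058189089 [-0.90286183  0.21676687  1.06720829] 9.55
```

View pics/w3.png

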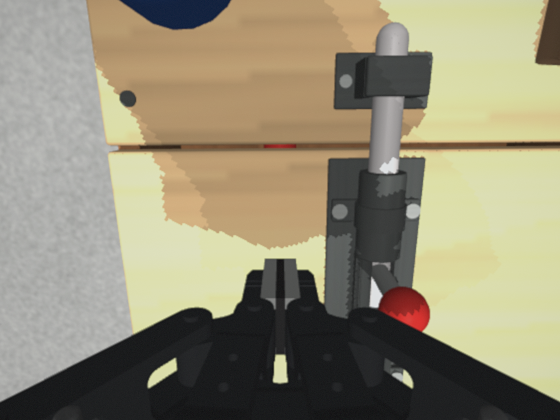

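The nose is through the keeper at (393,45) and the knob is at (404,313), upright.

Emit:
jog_arm(
  motion=[
    [-0.15,0.4,0,0,0],
    [0,0.3,0,0,0],
    [0,0.2,0,0,0],
    [0,0.2,0,0,0],
    [0,0.2,0,0,0],
    [0,0.2,0,0,0],
  ],
)

```text
clock: 10.2
position: [0.5488, -0.0431, 0.1523]
tool_rot: [-3.141, -0.0, 2.096]
force: [-1.3, -2.0, -0.7]
grip_width: -0.0002
finger_force: 0.8
```

Emit:
jog_arm(
  motion=[
    [0,0.15,0,0,0],
    [0,0.15,0,0,0],
    [0,0.1,0,0,0],
    [0,0,0,0,0],
  ],
)

```text
clock: 10.6
position: [0.5593, -0.0369, 0.1524]
tool_rot: [3.141, 0.0, 2.096]
force: [-0.6, -0.1, 0.2]
grip_width: -0.0001
finger_force: 0.0
```

```bash
python3 look.py pics/w4.png .157
```

```text
(np.float64(320.6711624919717), np.float64(269.63326910725755), 1557) [0.0266 0.0066] [0.0096 0.0013] 0.15237299932545323 [-0.62616594 -0.05849794  0.20241242] 10.6
```

View pics/w4.png

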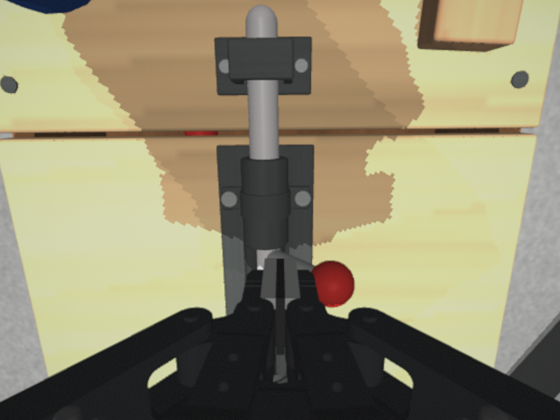

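The arm is leaning towards +x with the knob at (332,283). I'll press it down from above.

Emit:
jog_arm(
  motion=[
    [0,-0.1,0,0,0],
    [0,0,-0.9,0,0],
    [0,0.7,0,0,0],
    [0,0.5,0,0,0],
    [0,0,0.3,0,0],
    [0,0,0.2,0,0],
    [0,0,0.2,0,0],
    [0,0,0.2,0,0],
  ],
)

```text
clock: 11.45
position: [0.593, -0.0184, 0.1551]
tool_rot: [3.129, 0.004, 2.097]
force: [30.4, 20.9, 30.4]
grip_width: 0.0
finger_force: 22.9
```

Emit:
jog_arm(
  motion=[
    [0,0,0.15,0,0],
    [0,0,0.1,0,0],
    [0,0,0,0,0],
  ],
)

```text
clock: 11.75
position: [0.596, -0.0166, 0.1488]
tool_rot: [3.123, 0.006, 2.099]
force: [38.6, 23.9, 23.6]
grip_width: 0.0004
finger_force: 23.8
```

Emit:
jog_arm(
  motion=[
    [0,0,-0.5,0,0],
    [0,0,-0.6,0,0],
    [0,-0.3,-0.5,0,0],
    [-1,0,0,0,0],
    [0,0,0,0,0],
  ],
)

```text
clock: 12.25
position: [0.5949, -0.0548, 0.1932]
tool_rot: [3.142, 0.002, 2.092]
force: [-0.7, -0.9, -0.6]
grip_width: -0.0002
finger_force: 0.0
```

```bash
python3 look.py pics/w5.png .15
```

```text
(np.float64(290.18970736629666), np.float64(185.89909182643794), 991) [ 0.0366 -0.0002] [ 0.0314 -0.032 ] 0.19316464336870467 [-0.68455002 -0.88660911 -0.5615587 ] 12.25
```

View pics/w5.png

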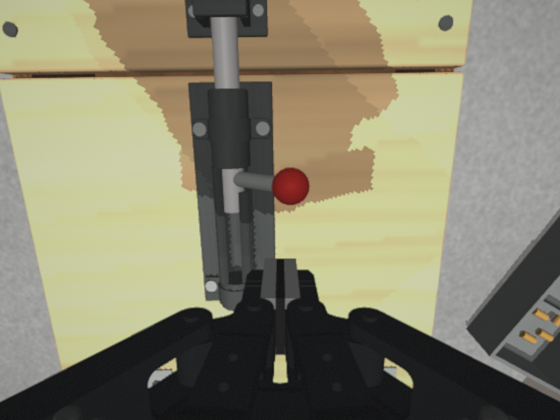

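The bolt is still home with the arm leaning; the knob is at (290,186), about 0.9 rad. My finger had slid off its outer side, so I'll press from directly above and follow the arc.

Emit:
jog_arm(
  motion=[
    [1,0.07,0,0,0],
    [0.05,0,0.5,0,0],
    [0,0,0.3,0,0],
    [0,0,0.2,0,0],
    [0,0.04,0.1,0,0],
    [0,0.04,0.1,0,0],
  ],
)

```text
clock: 12.9
position: [0.5834, -0.0218, 0.1569]
tool_rot: [3.141, 0.0, 2.095]
force: [2.0, 1.3, 2.8]
grip_width: -0.0
finger_force: 1.5
```

Emit:
jog_arm(
  motion=[
    [0,0.04,0.1,0,0],
    [0,0.04,0.1,0,0],
    [0,0,0,0,0],
  ],
)

```text
clock: 13.2
position: [0.585, -0.0205, 0.1506]
tool_rot: [-3.141, -0.0, 2.096]
force: [-0.0, 0.7, -0.5]
grip_width: 0.0001
finger_force: 0.2
```

Emit:
jog_arm(
  motion=[
    [0,0.04,0.1,0,0],
    [0,0.02,0.1,0,0],
    [0,0,0.05,0,0],
    [0,0,0,0,0],
  ],
)

```text
clock: 13.6
position: [0.5863, -0.0196, 0.1431]
tool_rot: [-3.141, -0.0, 2.096]
force: [-0.3, -0.1, -0.2]
grip_width: 0.0
finger_force: 0.0
```

Emit:
jog_arm(
  motion=[
    [0,0,0.05,0,0],
    [0,0,0.05,0,0],
    [0,0,0,0,0],
  ],
)

```text
clock: 13.9
position: [0.5869, -0.0195, 0.1407]
tool_rot: [3.141, 0.0, 2.096]
force: [-0.7, 0.9, 7.2]
grip_width: 0.0002
finger_force: 3.8
```

Emit:
jog_arm(
  motion=[
    [0,0,0.03,0,0],
    [0,0,0.03,0,0],
    [0,0,0,0,0],
  ],
)

```text
clock: 14.2
position: [0.5873, -0.0196, 0.1397]
tool_rot: [3.14, 0.001, 2.096]
force: [-3.3, 1.4, 18.8]
grip_width: -0.0002
finger_force: 9.9
```

Emit:
jog_arm(
  motion=[
    [0,0,-0.5,0,0],
    [0,0,-1,0,0],
    [-1,0,-0.5,0,0],
    [0,0,0,0,0],
  ],
)

```text
clock: 14.6
position: [0.6034, -0.0488, 0.2013]
tool_rot: [3.139, 0.003, 2.093]
force: [-0.3, 0.1, -0.2]
grip_width: -0.0003
finger_force: 0.0
```

```bash
python3 look.py pics/w6.png .131
```

```text
(np.float64(286.2697986577181), np.float64(178.08859060402685), 745) [ 0.0455 -0.0001] [ 0.0418 -0.031 ] 0.20131559198298896 [-0.28819977  0.08942047 -0.24907057] 14.6
```

View pics/w6.png

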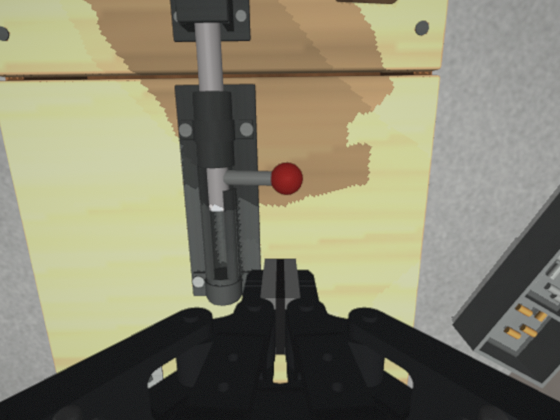

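The bolt is home through the keeper and the arm lies flat, with the knob at (286,178), 43 mm off the axis. I'll give it a gentle nudge towards +y to make sure the slide is hard against its stop.

Emit:
jog_arm(
  motion=[
    [-0.3,0.05,0,0,0],
    [0,0,0.9,0,0],
    [0,0,0.9,0,0],
    [0,0,0.6,0,0],
    [0.2,0,0,0,0],
    [0.2,0,0,0,0],
    [0.1,0,0,0,0],
    [0.1,0,0,0,0],
    [0,0,0,0,0],
  ],
)

```text
clock: 15.55
position: [0.5993, -0.0376, 0.1278]
tool_rot: [3.14, 0.003, 2.096]
force: [3.8, -5.5, -1.0]
grip_width: -0.0003
finger_force: 3.0
```

Emit:
jog_arm(
  motion=[
    [0.05,0,0,0,0],
    [0.05,0,0,0,0],
    [0,0,0,0,0],
  ],
)

```text
clock: 15.85
position: [0.5989, -0.0368, 0.1282]
tool_rot: [3.138, 0.006, 2.094]
force: [10.0, -13.5, -1.9]
grip_width: 0.0002
finger_force: 8.2
```

Emit:
jog_arm(
  motion=[
    [-0.3,0,0,0,0],
    [-0.4,0,0,0,0],
    [0,0,-1,0,0],
    [0,0,-1,0,0],
    [0,0,-1,0,0],
    [0,0,0,0,0],
    [0,0,0,0,0],
  ],
)

```text
clock: 16.55
position: [0.6077, -0.0526, 0.2171]
tool_rot: [3.141, 0.0, 2.096]
force: [-0.3, 0.5, -0.1]
grip_width: -0.0002
finger_force: 0.0
```

```bash
python3 look.py pics/w7.png .131
```

```text
(np.float64(283.2857142857143), np.float64(164.47619047619048), 651) [0.0454 0.0007] [ 0.0435 -0.0365] 0.21708060788665673 [-0.34220057  0.50800152 -0.08164349] 16.55
```

View pics/w7.png

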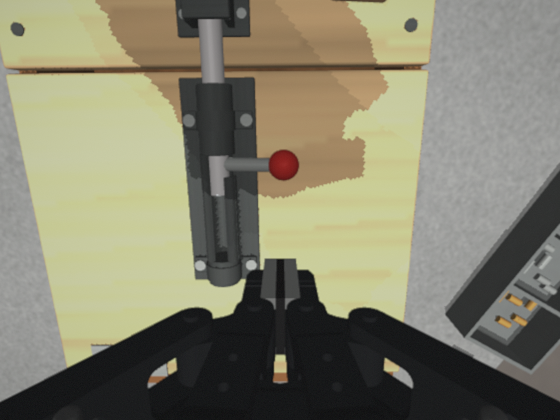

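The lid is shut, the bolt is home, the arm lies over with the knob at (283,164), and the fingers are clear.

```bash
python3 -c "
from workcell import bot
print(bot.job_done())"
```

```text
the job is handed in; nothing more can be done
None
```

The job is handed in at about 17 s on the robot's clock: by force readings and the last wrist picture, the lid is shut, the bolt is home through the keeper, and the knob lies over at the end of the locking notch; one press slipped off the knob on the way (about 50 N at the wrist), and I did not re-check the jar, offcut or bench items by camera at the end.

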